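# Feed a mounting rail through the rail cutter to its length stop

### The job

Get the long top-hat rail ready for its next cut: lay it open side down in the rail cutter's infeed guide, feed it through the die and on under the sprung hold-down until its end meets the length stop, and press it snugly home there. The stop is already set and its thumbscrew only nips it, so do not push so hard that it shifts, and do not force the rail in the die. Let go of the rail and leave everything else on the bench where it is.

Things in the scene. Friction and masses are not known exactly. Their poses are not given: they have to be found in the camera images.
- rail: long steel top-hat mounting rail, 220 mm long, lying open side down on the bench: hat 27 mm wide and 15 mm high, with a flat flange along each foot (35 mm over both; flanges and walls 2.3 mm thick), dark slots along the top; 0.15 to 0.31 kg. Origin at the middle of its underside, y along its length, z up. Both ends are alike and either may go first.
- cutter: bench rail cutter, screwed down: green frame round a die, bed running left (infeed) to right (outfeed), hand lever at the back (leave it). Origin on the bench under the die's middle; the rail is fed along its -y, centred on x = 0. Bed top 30 mm above the bench, 58 mm wide, y = +245 to -185 mm. Frame: y = +30 to -30 mm, 110 mm wide, 136 mm high.
- guide (a point): on the bed, middle of the infeed guide: a rail lying in it fits with its middle here (160 mm to +y of the die's middle). Two low lips 38 mm apart, from 115 mm before to 90 mm behind this point, 2 mm high, then flared 45 degrees outward to 44 mm apart at 5.2 mm above the bed, so they centre a rail lowered within 3 mm.
- die: dark steel die in the cutter's frame, origin and axes of the cutter. Tunnel of the rail's profile, y = +22 to -22 mm: 37.5 mm wide at the flanges (to 6 mm above the bed), 30.6 mm beside the hat, roof 16.5 mm above the bed; flared lead-in cheeks and roof plate to y = +40 mm. Over 25 N between rail and die is forcing it.
- shoe_nose (a point): underside of the sprung hold-down shoe, a round-nosed steel foot 48 mm behind (-y of) the die's middle, 13.2 mm above the bed. The rail's end must lift it 2 mm (it presses 3 to 4 N): about 3 to 8 N of push for a few mm, then 3 to 7 N of steady drag.
- stop_face (a point): middle of the length stop's working face, 8 mm above the bed; faces the cutter's +y, 92 to 135 mm to -y of the die's middle, set anew each time. The rail is seated when its end touches it (gap under 1 mm).
- stop: the length stop: a dark blade across the outfeed bed on a carriage with a black thumbscrew, clamped on the scale bar at the back; origin on the bed below its face, axes as the cutter. Press the rail on it with over 6 N for a moment to be sure it is home. The clamp gives way at about 14 N (on top of the rail's drag) and the stop slides: it must stay within 1.5 mm of its setting.
- offcut_tall: bystander: 70 mm long offcut of the same rail profile, origin under its middle, y along it
- offcut_low: bystander: 130 mm long piece of the low rail, 7.5 mm high, 35 mm wide, origin under its middle, y along it
- screwdriver: bystander: screwdriver, 190 mm long, lying; x along it
- terminals: bystander: strip of five terminal blocks, 58 x 32 x 40 mm, origin under its middle
- tape: bystander: tape measure, 68 x 62 x 36 mm, origin under its middle
- oil: bystander: white bottle, 48 mm across and 150 mm high, origin under its middle
- carton: bystander: cardboard box, 100 x 140 x 65 mm, origin under its middle
Not all that is in view belongs to the job. What is shaped like the rail but red or turquoise is not meant.

How it is judged:
On the way, in this order (a step that is already met when the one before it is completed fails the run):
1. the rail lies flat in the guide and its leading end has come out of the far side of the die (x of rail in the frame of cutter between -0.004 and 0.004 m and z of rail in the frame of cutter between 0.027 and 0.034 m and angle between the y axis of rail and the y axis of cutter, either way round below 0.05 rad and y of rail in the frame of cutter below 0.08 m), for 0.05 s.
2. the rail's end is pressed home against the length stop with over 6 N (x of rail in the frame of cutter between -0.004 and 0.004 m and z of rail in the frame of cutter between 0.027 and 0.034 m and angle between the y axis of rail and the y axis of cutter, either way round below 0.05 rad and (y of stop_face in the frame of rail between 0.1085 and 0.111 m or y of stop_face in the frame of rail between -0.111 and -0.1085 m) and contact force between rail and stop above 6 N), for 0.1 s.
At the end, for the whole second after the job is handed in: The rail lies flat, open side down, through the die (within 4 mm of the centre line, 0.05 rad), its end against the length stop (gap under 1 mm), released and at rest; the stop is within 1.5 mm of its setting; bystanders within 20 mm of where they were (x of rail in the frame of cutter between -0.004 and 0.004 m and z of rail in the frame of cutter between 0.027 and 0.034 m and angle between the y axis of rail and the y axis of cutter, either way round below 0.05 rad and (y of stop_face in the frame of rail between 0.1085 and 0.111 m or y of stop_face in the frame of rail between -0.111 and -0.1085 m) and distance of stop_face from where it was at the start of the episode below 0.0015 m and linear speed of rail below 0.01 m/s); the robot touches nothing.
It fails at once if the length stop is shifted by more than 1.5 mm (distance of stop_face from where it was at the start of the episode above 0.0015 m).
It fails at once if the rail is forced against the die with more than 25 N (contact force between rail and die above 25 N).
It fails at once if a bystander is moved by more than 20 mm (distance of any of offcut_tall, offcut_low, screwdriver, terminals, tape, oil, carton from where it was at the start of the episode above 0.02 m).
It also fails if it takes over 72 s, if anything falls off the work surface, if the arm or the gripper's body presses on something with over 40 N, if the wrist force passes 120 N, or if a joint passes its speed limit or range.

### The arm

A 6-joint arm with a two-finger parallel gripper is mounted at the origin on the work surface. World frame = base frame: x ahead of the robot, y to its left, z up, the work surface at z = 0. Lengths are in m, angles in rad, forces in N, time in s.
With the tool pointing down it reaches from about 0.35 to 0.975 m from the base axis. Payload 7.1 kg.
Tool frame: the origin (TCP) lies midway between the tips of the shut fingers; the grasp point (between the pads) lies 19 mm behind it; z points along the fingers, x is the direction in which the jaws open and shut, and the axes are right-handed (so a half turn about z gives the same grasp; the last joint's range is limited). The gripper opens to 88 mm and grips with 3 to 60 N. Pads are 20 mm wide; open, the fingers measure 115 mm over their backs; the gripper's body (75 mm by 178 mm) begins 61 mm behind the grasp point.
Start: joints at [1.266, 0.423, 1.63, -0, 1.089, -0.019], TCP at [0.176, 0.6, 0.223] pointing down, gripper open.
Joint ranges: [-3, 3], [-0.9, 2.11], [0.09, 2.58], [-1.31, 4.45], [0.11, 2.69], [-2.54, 2.54]. Speed limits (rad/s): [2.39, 2.39, 3.01, 3.14, 3.14, 3.14].

### API

Orientations are given as a unit quaternion [w, x, y, z].
In Python, from station import move_pose, movel, movej, command_gripper, wait, inverse_kinematics, read_camera, camera_info, MotionError, job_done, get_time, get_joint_pos, get_qvel, get_effort, get_tcp_pos, get_ee_rot, get_ft_force, get_ft_torque, get_grip_width gives the robot as it stands. Calls block until the motion is done:
- move_pose(position, orientation): joint-space move of the TCP to a pose.
- movel(position, frame=None, v=0.15, until_force=None): straight line of the TCP; frame=None keeps the orientation; v is the mean speed in m/s. With until_force (N) it stops when the force on the tool has changed by that much, and returns True; else False.
- movej(angles): joint-space move.
- command_gripper(opening): opening from 0.0 (shut) to 1.0 (fully open); the grip force is fixed at half the most; returns when the fingers have stopped.
- wait(seconds).
- inverse_kinematics(position, orientation): joint angles nearest the present ones, or None.
- read_camera(name): name is "scene" or "side" or "wrist"; returns the picture (480x640x3 uint8, red, green, blue); there is no depth.
- camera_info(name): a dict with "intrinsics" (3x3 intrinsics, pixels), "T" (4x4, takes a point from camera to world coordinates); the wrist camera has in their place "tool_from_camera" (4x4, takes a point from camera to tool coordinates, whose origin is the TCP and whose axes are the tool frame's). Camera axes: x right, y up, looking along -z (the intrinsics and any distortion apply to the point x, -y, -z); pixel columns grow to the right and rows downward; lengths in m; the calibration is good to about 2 mm. The wrist camera is an equidistant fisheye: a pixel r from the principal point sees the ray r / f radians off the axis. A picture is of the moment at which its call begins: read the wrist's pose just before it. camera_info takes no time and is no camera call.
A pose or a line that the arm cannot do raises MotionError and nothing moves.
- job_done(): hands the job in, once; it reports no verdict.
Readings, each from a call of its own:
- get_time(): time.
- get_joint_pos(): joint angles.
- get_qvel(): joint speeds.
- get_effort(): joint torques, N m.
- get_tcp_pos(): TCP position.
- get_ee_rot(): TCP orientation.
- get_ft_force(): force on the tool from outside, world axes, zero at the start.
- get_ft_torque(): the same for the moment, N m.
- get_grip_width(): opening from 0.0 (shut) to 1.0 (fully open).
Only numpy, scipy, OpenCV 4.12 (cv2) and the standard library are available. Lean on these libraries where they do the work, as an engineer would, in place of code of your own. Each camera call takes 0.05 s, during which the arm holds its last target.

## Working session

There is one attempt and no reset: what is moved stays moved. The work goes in short steps, each a Python script; the robot and the scene stay as the last script left them, time stands still between calls to the robot, and variables do not carry over. Pictures are saved under pics/ and viewed, and the job is handed in when it is done.

```bash
ls; mkdir -p pics; python3 - <<'E'
from station import *
import cv2, numpy as np
np.set_printoptions(precision=4,suppress=True)
for n in ["scene","side","wrist"]:
    cv2.imwrite(f"pics/{n}0.png",read_camera(n)[:,:,::-1]); print(n,camera_info(n))
print(get_time(),get_tcp_pos(),get_ee_rot(),get_grip_width())
E
```

```text
pics
scene {'intrinsics': array([[483.8607,   0.    , 321.5184],
       [  0.    , 483.8607, 233.0688],
       [  0.    ,   0.    ,   1.    ]]), 'T': array([[ 0.6569, -0.619 ,  0.4304,  0.9334],
       [ 0.7539,  0.5485, -0.3617, -0.3427],
       [-0.0122,  0.5621,  0.827 ,  0.9157],
       [ 0.    ,  0.    ,  0.    ,  1.    ]])}
side {'intrinsics': array([[507.1495,   0.    , 318.9158],
       [  0.    , 507.1495, 235.9963],
       [  0.    ,   0.    ,   1.    ]]), 'T': array([[ 0.9399,  0.1709, -0.2955,  0.1056],
       [-0.3405,  0.5308, -0.7761, -0.9625],
       [ 0.0243,  0.8301,  0.5571,  0.7731],
       [ 0.    ,  0.    ,  0.    ,  1.    ]])}
wrist {'intrinsics': array([[371.6483,   0.    , 323.1006],
       [  0.    , 371.6483, 239.7101],
       [  0.    ,   0.    ,   1.    ]]), 'tool_from_camera': array([[ 1.    ,  0.0005,  0.0002, -0.001 ],
       [ 0.0006, -0.9553, -0.2955, -0.0802],
       [ 0.0001,  0.2955, -0.9553, -0.1625],
       [ 0.    ,  0.    ,  0.    ,  1.    ]])}
0.15 [0.176  0.5993 0.2221] [ 0.0003  0.8006  0.5992 -0.0005] 1.0003629316845029
```

View pics/scene0.png

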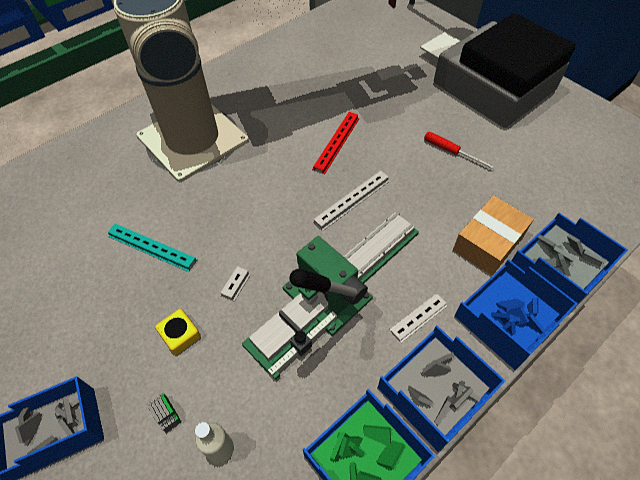

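View pics/side0.png

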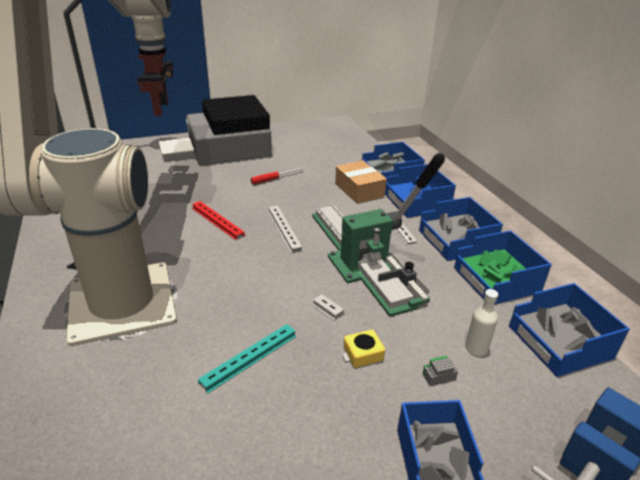

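View pics/wrist0.png

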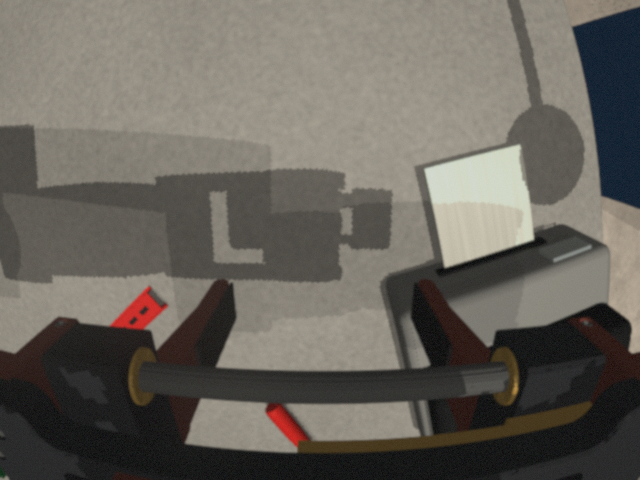

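The scene picture shows these possible rails:
- White slotted rail at (352,200), the long one. It matches the description, so I choose it.
- White low piece at (418,317), which is offcut_low.
- Short white piece at (234,283), which is offcut_tall.
- Red rail at (336,142) and turquoise rail at (152,246), both decoys.
- The cutter's white bed at (385,240).

Next I'll check the choice in a close crop.

```bash
python3 - <<'E'
import cv2
a=cv2.imread("pics/scene0.png")[150:390,225:465]
cv2.imwrite("pics/crop1.png",cv2.resize(a,(600,600),interpolation=cv2.INTER_CUBIC))
a=cv2.imread("pics/side0.png")[160:330,250:450]
cv2.imwrite("pics/crop2.png",cv2.resize(a,(700,595),interpolation=cv2.INTER_CUBIC))
E
```

```text
(no output)
```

View pics/crop1.png

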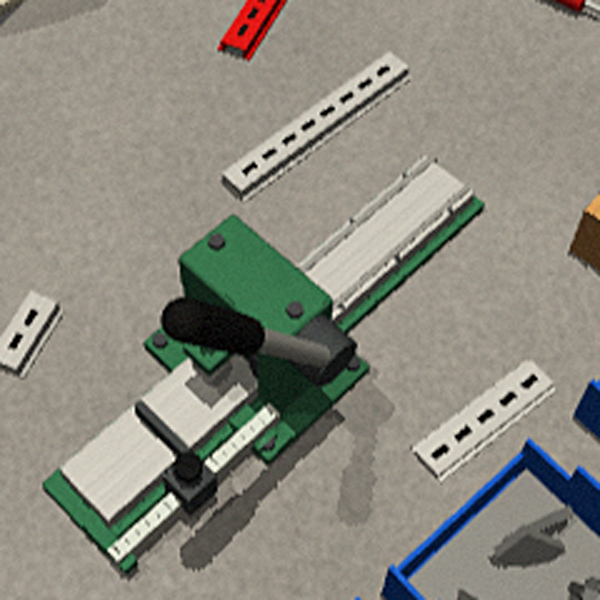

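View pics/crop2.png

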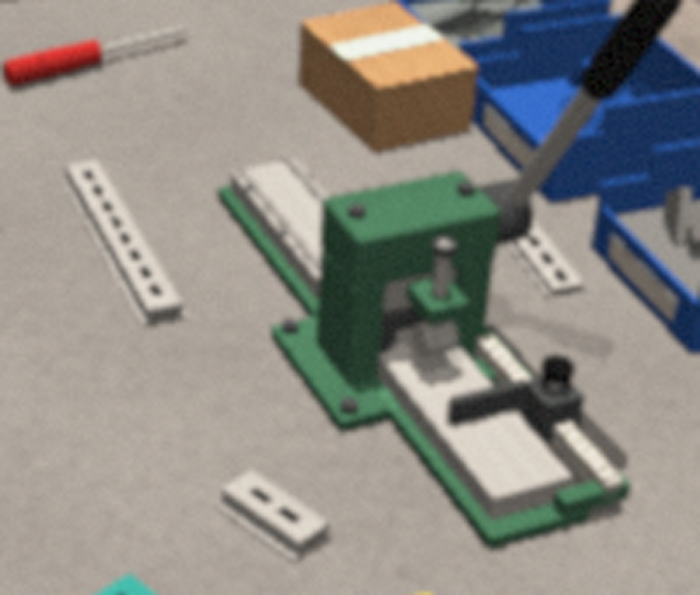

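```bash
cat > h.py <<'E'
from station import *
import cv2, numpy as np
from scipy.spatial.transform import Rotation as R
np.set_printoptions(precision=4,suppress=True)
def mat(q): return R.from_quat([q[1],q[2],q[3],q[0]]).as_matrix()
def quat(M):
    q=R.from_matrix(M).as_quat(); return [q[3],q[0],q[1],q[2]]
def down(a):
    "tool down, tool x axis at world yaw a"
    x=np.array([np.cos(a),np.sin(a),0]); z=np.array([0,0,-1.]); return quat(np.c_[x,np.cross(z,x),z])
def wpose():
    T=np.eye(4); T[:3,:3]=mat(get_ee_rot()); T[:3,3]=get_tcp_pos(); return T@camera_info("wrist")["tool_from_camera"]
def rays(n,px,T=None):
    i=camera_info(n); K=i["intrinsics"]; px=np.atleast_2d(px).astype(float)
    u=(px[:,0]-K[0,2])/K[0,0]; v=(px[:,1]-K[1,2])/K[1,1]
    if n=="wrist":
        r=np.hypot(u,v); s=np.where(r>1e-9,np.sin(r)/np.maximum(r,1e-9),1)
        d=np.c_[u*s,-v*s,-np.cos(r)]
    else: T=i["T"]; d=np.c_[u,-v,-np.ones(len(u))]
    return T[:3,3], d@T[:3,:3].T
def onplane(n,px,z,T=None):
    o,d=rays(n,px,T); return o+d*((z-o[2])/d[:,2])[:,None]
def proj(n,P,T=None):
    i=camera_info(n); K=i["intrinsics"]
    if n!="wrist": T=i["T"]
    p=(np.atleast_2d(P)-T[:3,3])@T[:3,:3]; x,y,z=p[:,0],-p[:,1],-p[:,2]
    if n=="wrist":
        r=np.hypot(x,y); t=np.arctan2(r,z); f=t/np.maximum(r,1e-9); x,y=x*f,y*f
    else: x,y=x/z,y/z
    return np.c_[K[0,0]*x+K[0,2],K[1,1]*y+K[1,2]]
E
python3 - <<'E'
from h import *
c=lambda *p: np.array(p)/2.5+[225,150]
r=onplane("scene",c((222,178),(244,198),(409,72),(388,53)),.015); print(r, r.mean(0))
f=onplane("scene",c((233,214),(332,303),(180,262)),.136); print("frame",f)
b=onplane("scene",c((65,468),(112,522),(433,160),(475,196)),.03); print("bed",b)
b=onplane("scene",c((136,408)),.05); print("stop",b)
s=lambda *p: np.array(p)/3.5+[250,160]
print("side rail",onplane("side",s((70,165),(97,160),(182,300),(150,310)),.015))
print("side frame",onplane("side",s((322,198),(470,172),(500,208),(360,240)),.136))
E
```

```text
[[0.4281 0.0595 0.015 ]
 [0.4583 0.0599 0.015 ]
 [0.4525 0.278  0.015 ]
 [0.4216 0.2801 0.015 ]] [0.4401 0.1694 0.015 ]
frame [[ 0.5278 -0.0105  0.136 ]
 [ 0.6363 -0.0075  0.136 ]
 [ 0.5343 -0.0691  0.136 ]]
bed [[ 0.5656 -0.2175  0.03  ]
 [ 0.6237 -0.2165  0.03  ]
 [ 0.5484  0.2092  0.03  ]
 [ 0.6007  0.2083  0.03  ]]
stop [[ 0.5707 -0.1494  0.05  ]]
side rail [[0.4232 0.2795 0.015 ]
 [0.4469 0.2806 0.015 ]
 [0.4503 0.0645 0.015 ]
 [0.4238 0.0595 0.015 ]]
side frame [[ 0.5247 -0.0133  0.136 ]
 [ 0.6374 -0.0127  0.136 ]
 [ 0.6358 -0.0623  0.136 ]
 [ 0.5288 -0.07    0.136 ]]
```

The crop shows the chosen rail: eight dark slots, tall grey hat with flanges, top centre about (352,200) in the scene picture. I'll take a close wrist view over the rail and the infeed.

```bash
python3 - <<'E'
from h import *
move_pose([0.50,0.16,0.28],down(0.0)); wait(.2)
T=wpose(); im=read_camera("wrist")[:,:,::-1]; cv2.imwrite("pics/w1.png",im); np.save("w1T.npy",T)
print(get_time(),get_tcp_pos(),get_joint_pos())
E
```

```text
2.3833 [0.4999 0.1605 0.2799] [0.288  0.2096 1.7937 0.     1.1384 0.287 ]
```

View pics/w1.png

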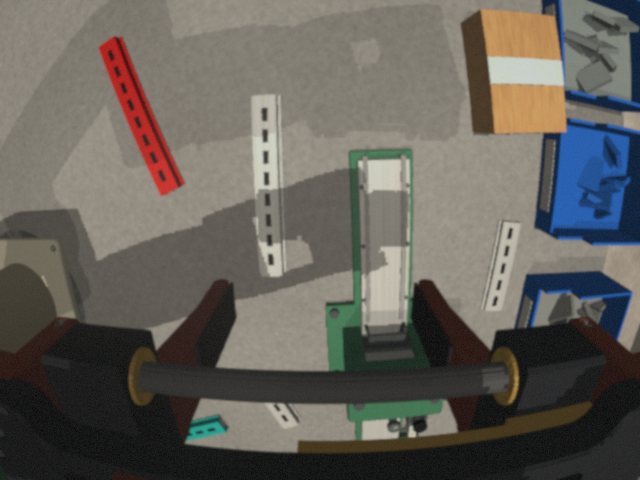

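The wrist view shows the rail with its eight slots from (265,113) to (271,262), and the infeed bed from about (385,155) to (385,330) ahead of the die.

```bash
python3 - <<'E'
import cv2
a=cv2.imread("pics/w1.png")
cv2.imwrite("pics/w1a.png",cv2.resize(a[140:340,310:460],(450,600),interpolation=cv2.INTER_CUBIC))
cv2.imwrite("pics/w1b.png",cv2.resize(a[85:285,220:320],(300,600),interpolation=cv2.INTER_CUBIC))
E
```

```text
(no output)
```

View pics/w1a.png

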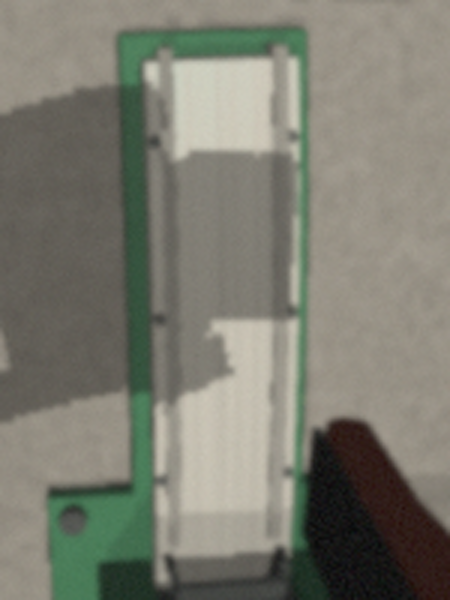

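View pics/w1b.png

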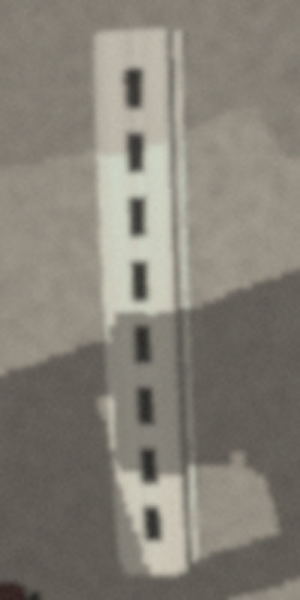

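```bash
python3 - <<'E'
from h import *
T=np.load("w1T.npy"); a=cv2.imread("pics/w1.png")
g=cv2.cvtColor(a,cv2.COLOR_BGR2GRAY)
# slots: dark blobs in rail crop
m=np.zeros_like(g); m[95:275,255:280]=(g[95:275,255:280]<85)*255
n,l,st,c=cv2.connectedComponentsWithStats(m)
c=c[1:][(st[1:,4]>20)&(st[1:,4]<120)]; print(c)
P=onplane("wrist",c,.015,T); print(P)
v=P[:,:2]-P[:,:2].mean(0); k=np.polyfit(P[:,1],P[:,0],1); print("slope dx/dy",k,"mean",P.mean(0),"mid",(P[0]+P[-1])/2)
cr=lambda *p: np.array(p)/3+[220,85]
e=onplane("wrist",cr((131,29),(160,576)),.015,T); print("ends",e,e.mean(0))
cb=lambda *p: np.array(p)/3+[310,140]
L=onplane("wrist",cb((143,62),(150,300),(154,560)),.03,T);Rr=onplane("wrist",cb((300,58),(298,200),(292,550)),.03,T)
print("bed L",L,"R",Rr)
L=onplane("wrist",cb((173,110),(175,300),(178,500)),.03,T);Rr=onplane("wrist",cb((273,110),(272,300),(268,500)),.03,T)
print("lip L",L,"R",Rr)
E
```

```text
[[264.0312 113.8438]
 [264.7576 134.9697]
 [265.3636 156.2727]
 [266.0345 178.3448]
 [267.0364 199.4182]
 [267.9184 220.102 ]
 [269.122  239.2927]
 [270.3448 259.1034]]
[[0.4334 0.2585 0.015 ]
 [0.4339 0.234  0.015 ]
 [0.4341 0.2092 0.015 ]
 [0.4342 0.1833 0.015 ]
 [0.4346 0.1582 0.015 ]
 [0.4348 0.1331 0.015 ]
 [0.4353 0.1091 0.015 ]
 [0.4357 0.0835 0.015 ]]
slope dx/dy [-0.0122  0.4366] mean [0.4345 0.1711 0.015 ] mid [0.4345 0.171  0.015 ]
ends [[0.4331 0.2808 0.015 ]
 [0.4383 0.0596 0.015 ]] [0.4357 0.1702 0.015 ]
bed L [[ 0.5389  0.205   0.03  ]
 [ 0.5437  0.1129  0.03  ]
 [ 0.5498 -0.0034  0.03  ]] R [[ 0.5983  0.2079  0.03  ]
 [ 0.6001  0.1532  0.03  ]
 [ 0.6099 -0.0001  0.03  ]]
lip L [[0.5505 0.1871 0.03  ]
 [0.5535 0.1129 0.03  ]
 [0.5586 0.0256 0.03  ]] R [[0.5886 0.1878 0.03  ]
 [0.5921 0.1129 0.03  ]
 [0.5971 0.0248 0.03  ]]
```

The rail is at about (0.4346, 0.1708) with yaw 0.012. The cutter is at about (0.5815, -0.0385) with yaw 0.052, and three views agree on that. Now I grasp the rail at its middle.

```bash
python3 - <<'E'
from h import *
f=down(0.0122)
move_pose([.4346,.1708,.06],f)
movel([.4346,.1708,.0075],v=.06)
command_gripper(0.0)
print(get_time(),get_grip_width()*88,get_tcp_pos(),get_ft_force())
movel([.4346,.1708,.09],v=.1)
wait(.2); print(get_time(),get_grip_width()*88,get_ft_force(),get_ft_torque())
T=wpose(); im=read_camera("wrist")[:,:,::-1]; cv2.imwrite("pics/w2.png",im); np.save("w2T.npy",T)
E
```

```text
5.2917 26.952326114051075 [0.4345 0.1708 0.0075] [-0.2601 -0.1542 -0.3895]
6.4667 26.71087934327049 [ 0.1397  0.0216 -1.2301] [-0.0756  0.0612 -0.01  ]
```

View pics/w2.png

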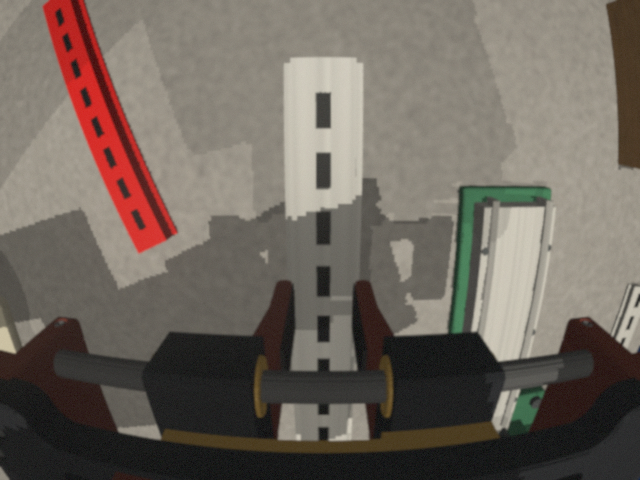

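The rail is held at 26.7 mm, its slots in line at column 323, level between the fingers. Next I take it over the guide.

```bash
python3 - <<'E'
from h import *
f=down(0.052)
movel([.5727,.1213,.10],frame=f,v=.12)
movel([.5727,.1213,.062],v=.08); wait(.15)
T=wpose(); im=read_camera("wrist")[:,:,::-1]; cv2.imwrite("pics/w3.png",im); np.save("w3T.npy",T)
print(get_time(),get_tcp_pos(),get_ft_force())
cv2.imwrite("pics/w3a.png",cv2.resize(im[20:320,200:450],(666,800))[:600])
E
```

```text
8.7167 [0.5731 0.1214 0.0625] [-0.3544 -0.104  -1.3137]
```

View pics/w3.png

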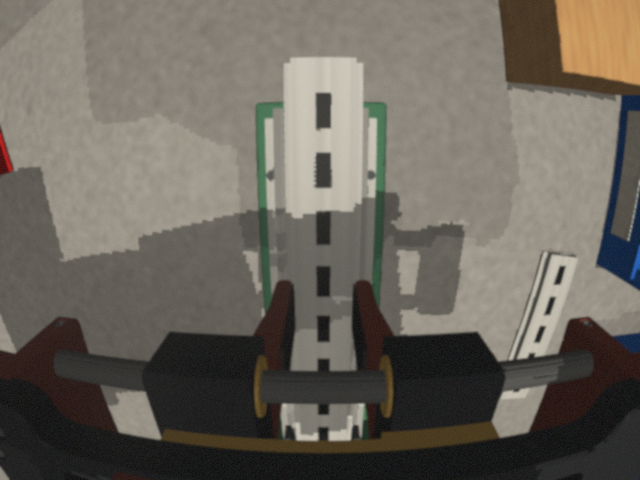

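View pics/w3a.png

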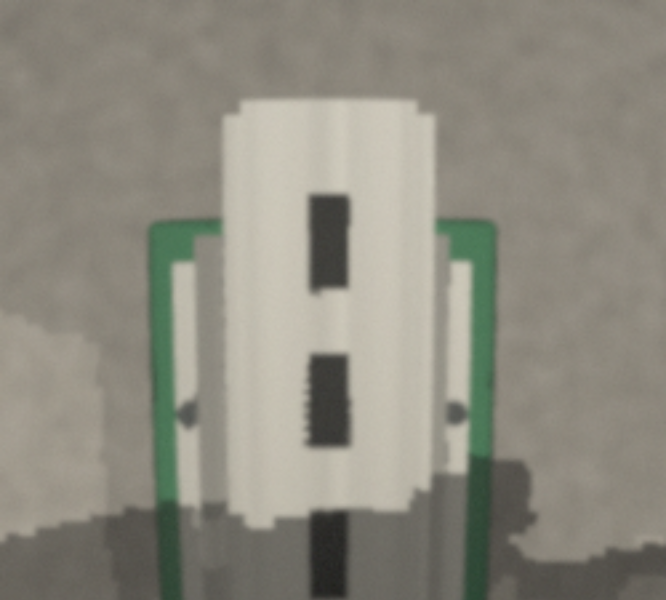

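The rail is over the guide. At the far end it sits about 1 mm right of the bed's centre (crop column 328 against 322), and at the die end it is centred. I make a slight correction, then lower.

```bash
python3 - <<'E'
from h import *
f=down(0.056)
movel([.5723,.1213,.050],frame=f,v=.05); wait(.2)
f0=get_ft_force()
hit=movel([.5723,.1213,.0355],v=.02,until_force=4)
print(get_time(),hit,get_tcp_pos(),get_ft_force(),f0,get_ft_torque())
E
```

```text
9.9167 True [0.5722 0.1213 0.0374] [-0.2555 -0.4017  3.6748] [-0.7752 -0.3035 -0.8325] [-0.0811  0.1114 -0.0268]
```

It touched down at TCP z 0.0374, as predicted for lying flat on the bed. I release it and look.

```bash
python3 - <<'E'
from h import *
command_gripper(0.6)
movel([.5723,.1213,.09],v=.12)
movel([.568,.20,.17],frame=down(.056),v=.2); wait(.15)
T=wpose(); im=read_camera("wrist")[:,:,::-1]; cv2.imwrite("pics/w4.png",im); np.save("w4T.npy",T)
print(get_time(),get_tcp_pos(),get_ft_force())
cv2.imwrite("pics/w4a.png",cv2.resize(im[130:390,220:420],(600,780))[:600])
cv2.imwrite("pics/sc1.png",cv2.resize(read_camera("scene")[170:390,240:440,::-1],(545,600)))
E
```

```text
12.025 [0.5674 0.1989 0.1688] [-0.5258 -0.9416  0.6424]
```

View pics/w4.png

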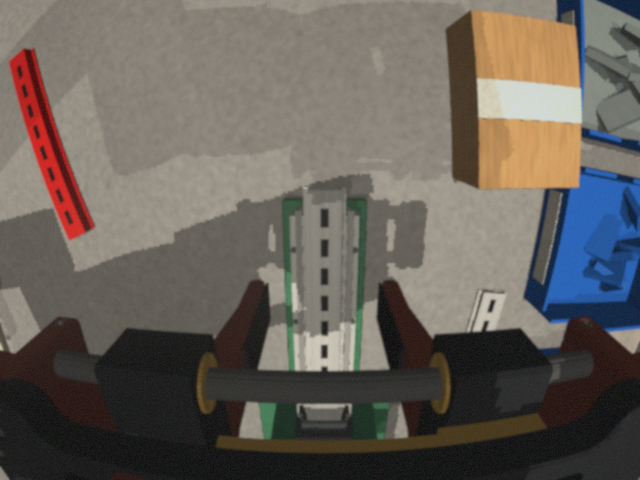

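View pics/sc1.png

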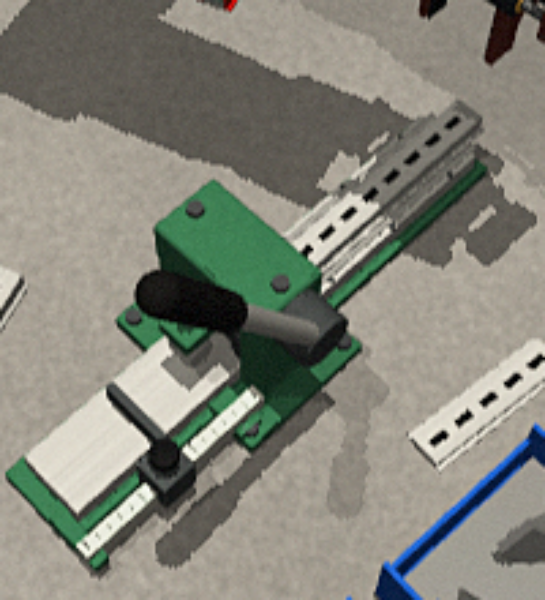

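The rail lies in the guide between the lips, slots in line at column 324, leading end at the die lead-in (325,405). Next I shut the gripper, go behind the trailing end and push with the force watched. The first stage brings the leading end just out of the die.

```bash
cat >> h.py <<'E'
O=np.array([.5813,-.0385]); PH=.055; U=np.array([-np.sin(PH),np.cos(PH)])
def at(s,z=.0365): return [*(O+s*U),z]
def sy(): return float((np.array(get_tcp_pos())[:2]-O)@U)
def fpush(): return float(np.array(get_ft_force())[:2]@U)   # reaction along +y of cutter
E
python3 - <<'E'
from h import *
f=down(PH)
movel(at(.305,.12),frame=f,v=.2)
command_gripper(0.0)
movel(at(.305),v=.1); wait(.2)
b=np.mean([fpush() for _ in range(5)]); print("bias",b,get_ft_force(),get_time()); np.save("b.npy",b)
hit=movel(at(.255),v=.02,until_force=1.5); print("contact?",hit,sy(),fpush()-b,get_time())
E
```

```text
bias -0.6850052185505817 [-0.1723 -0.6955  0.1653] 14.7333
contact? False 0.2550278771868654 -0.1314391356799951 17.3833
```

```bash
python3 - <<'E'
from h import *
T=wpose(); im=read_camera("wrist")[:,:,::-1]; cv2.imwrite("pics/w5.png",im)
cv2.imwrite("pics/sc2.png",cv2.resize(read_camera("scene")[170:330,300:440,::-1],(525,600)))
E
```

```text
(no output)
```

View pics/sc2.png

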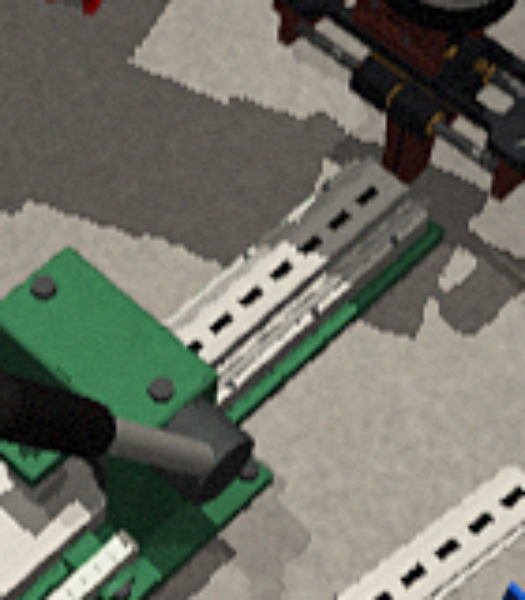

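View pics/w5.png

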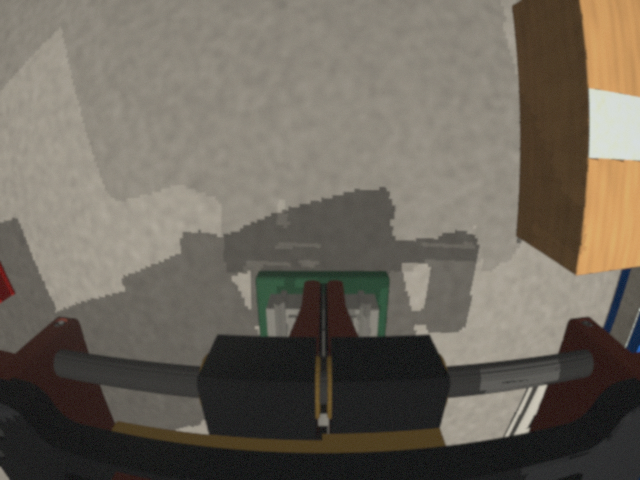

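The fingers are at the rail's trailing end, which is now about level with the bed's end. The rail slides with very little force. I continue into the die.

```bash
python3 - <<'E'
from h import *
b=np.load("b.npy")
for s in (.24,.225,.21,.198,.193):
    hit=movel(at(s),v=.025,until_force=6)
    print(hit,round(sy(),4),round(fpush()-b,2),np.array(get_ft_force()),get_time())
    if hit: break
E
```

```text
False 0.2398 1.17 [ 0.0526  0.4872 -0.3669] 18.2333
False 0.2249 0.34 [-0.0231 -0.3451 -0.1225] 18.9833
False 0.2099 0.07 [-0.1292 -0.6253 -0.4059] 19.7333
False 0.1978 0.88 [-0.5804  0.1603  0.6802] 20.3667
False 0.1928 0.85 [-0.3139  0.1474 -0.4295] 20.7167
```

```bash
python3 - <<'E'
from h import *
cv2.imwrite("pics/sd3.png",cv2.resize(read_camera("side")[190:330,300:440,::-1],(600,600),interpolation=cv2.INTER_CUBIC))
cv2.imwrite("pics/sc3.png",cv2.resize(read_camera("scene")[190:390,240:440,::-1],(600,600),interpolation=cv2.INTER_CUBIC))
E
```

```text
(no output)
```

View pics/sd3.png

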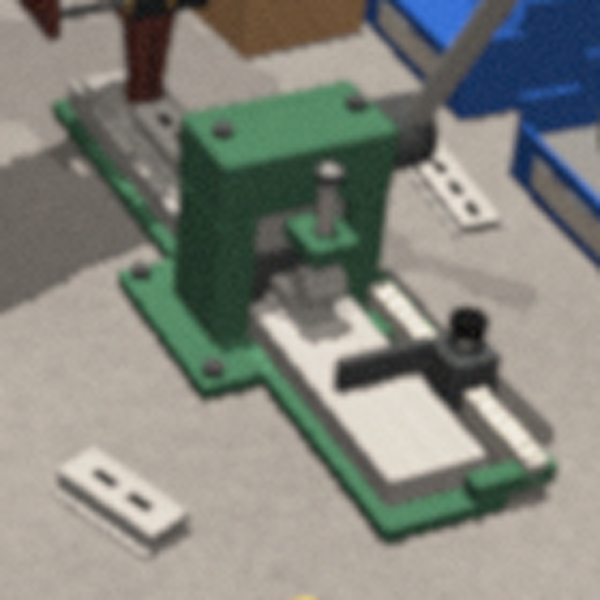

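View pics/sc3.png

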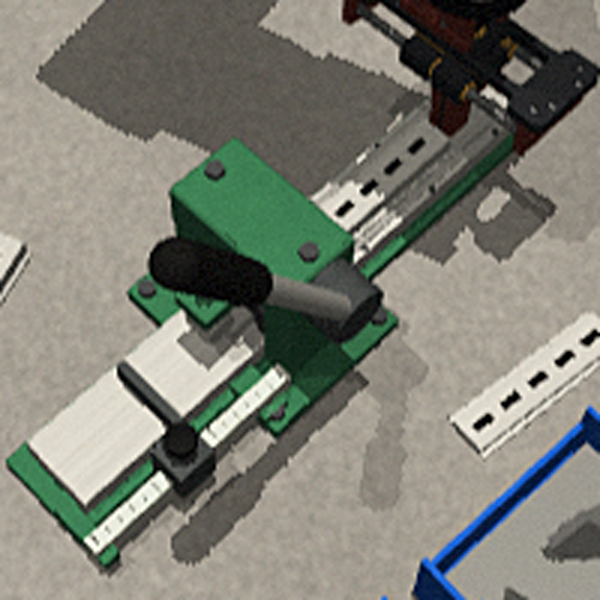

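```bash
python3 - <<'E'
from h import *
p=onplane("side",np.array([[340,388],[337,362]])/4.2857+[300,190],.031)
print(p,[(q[:2]-O)@U for q in p])
# triangulate blade left end top: side (338,360), scene (120,366)
o1,d1=rays("side",np.array([338,360])/4.2857+[300,190]); o2,d2=rays("scene",np.array([120,366])/3+[240,190])
A=np.c_[d1[0],-d2[0]]; t=np.linalg.lstsq(A,o2-o1,rcond=None)[0]; a=o1+t[0]*d1[0]; c=o2+t[1]*d2[0]
print(a,c,((a+c)/2)[:2]@U-O@U)
b=np.load("b.npy")
# through the shoe
for s in (.185,.175,.165,.155,.145):
    hit=movel(at(s),v=.02,until_force=9)
    print(hit,round(sy(),4),round(fpush()-b,2),np.array(get_ft_force()),get_time())
    if hit: break
E
```

```text
[[ 0.5701 -0.1472  0.031 ]
 [ 0.5784 -0.1259  0.031 ]] [np.float64(-0.10793125958010027), np.float64(-0.08714995216183268)]
[ 0.5679 -0.1454  0.0496] [ 0.5689 -0.1467  0.0488] -0.10671027731584301
False 0.1853 4.69 [-0.4301  3.9848 -1.4456] 21.3667
False 0.1748 2.76 [ 0.0073  2.0777 -0.508 ] 22.0167
False 0.1648 2.88 [0.4442 2.225  0.3605] 22.6667
False 0.1548 2.99 [ 0.2135  2.3178 -0.0569] 23.3167
False 0.1448 4.13 [-0.9195  3.3951 -0.2842] 23.9667
```

The shoe has been passed: a 4.7 N peak, then about 3 N of steady drag. The stop should be reached near s ≈ 0.12, so I approach slowly now.

```bash
python3 - <<'E'
from h import *
b=np.load("b.npy")
s=.1448; F=0
while s>.112:
    s-=.002 if s>.133 else .0005
    hit=movel(at(s),v=.012,until_force=4)
    F=np.mean([fpush() for _ in range(3)])-b
    if s<.134 : print(hit,round(s,4),round(sy(),4),round(F,2),round(get_time(),2))
    if hit or F>5.5: break
E
```

```text
False 0.1328 0.1327 5.39 25.88
False 0.1323 0.1323 5.9 26.13
```

```bash
python3 - <<'E'
from h import *
b=np.load("b.npy")
wait(.2); print([round(fpush()-b,2) for _ in range(4)])
s=.1323
for k in range(20):
    s-=.0004
    hit=movel(at(s),v=.008,until_force=4)
    F=fpush()-b; wait(.05); F2=fpush()-b
    print(hit,round(s,4),round(sy(),4),round(F,2),round(F2,2),round(get_time(),2))
    if hit or F2>7.5: break
E
```

```text
[np.float64(5.56), np.float64(5.56), np.float64(5.56), np.float64(5.56)]
False 0.1319 0.1319 5.69 5.32 26.63
False 0.1315 0.1315 5.06 5.63 26.93
False 0.1311 0.1311 5.24 4.88 27.23
False 0.1307 0.1307 5.26 4.45 27.53
False 0.1303 0.1303 5.56 5.2 27.83
False 0.1299 0.1299 5.82 5.44 28.13
False 0.1295 0.1295 5.6 4.98 28.43
False 0.1291 0.1291 4.92 5.27 28.73
False 0.1287 0.1287 5.63 5.84 29.03
False 0.1283 0.1283 5.06 5.04 29.33
False 0.1279 0.1279 5.86 5.5 29.63
False 0.1275 0.1275 5.3 4.57 29.93
False 0.1271 0.1273 6.49 6.49 30.23
False 0.1267 0.1272 9.06 8.72 30.53
```

Drag has held at about 5.3 N, and the stop was met near s = 0.1275. Now I raise the push to about 14 N in total, which puts about 8.5 N on the stop.

```bash
python3 - <<'E'
from h import *
b=np.load("b.npy")
s=.1267
for k in range(12):
    s-=.0003
    movel(at(s),v=.006,until_force=5)
    wait(.06); F2=fpush()-b
    print(round(s,4),round(sy(),4),round(F2,2),round(get_time(),2))
    if F2>13.4: break
wait(.3); print(sy(),fpush()-b,get_ft_force())
E
```

```text
0.1264 0.1272 9.02 30.84
0.1261 0.1272 11.81 31.15
0.1258 0.1271 13.21 31.46
0.1255 0.1271 15.2 31.77
0.127066255707688 14.03835983499572 [-0.5928 13.3409 -0.5189]
```

```bash
python3 - <<'E'
from h import *
cv2.imwrite("pics/sd4.png",cv2.resize(read_camera("side")[190:330,300:440,::-1],(600,600),interpolation=cv2.INTER_CUBIC))
cv2.imwrite("pics/sc4.png",cv2.resize(read_camera("scene")[190:390,240:440,::-1],(600,600),interpolation=cv2.INTER_CUBIC))
E
```

```text
(no output)
```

View pics/sd4.png

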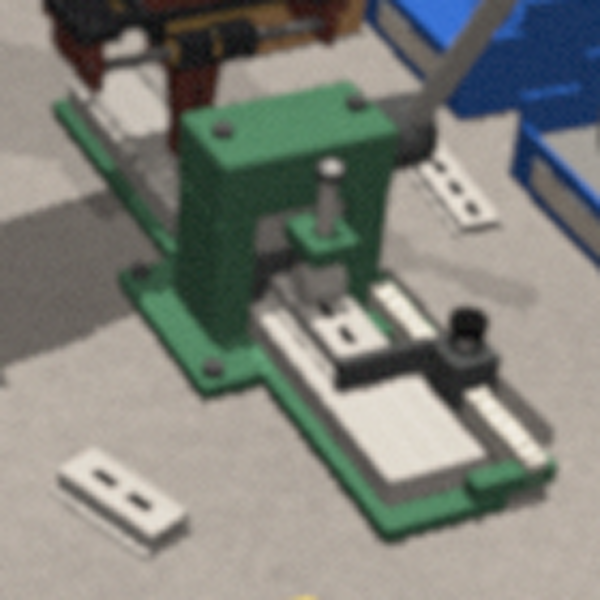

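View pics/sc4.png

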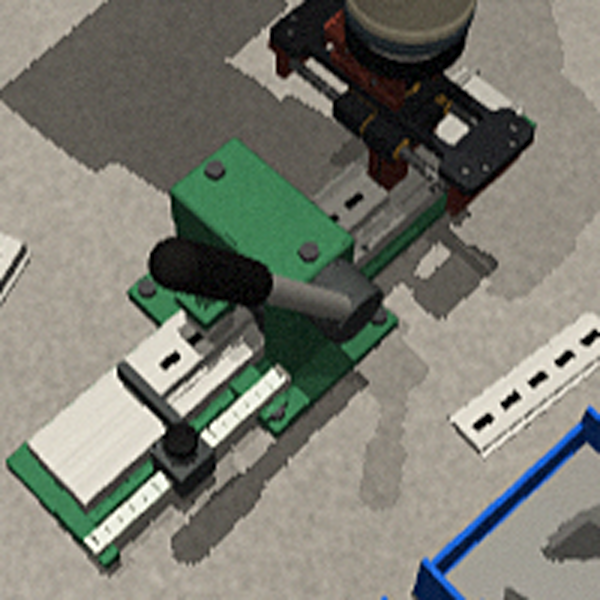

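Both views show the rail end at the blade, side crop (340,370) and scene crop (125,365). The blade is in the same pixels as before. I back off straight, lift clear and check again.

```bash
python3 - <<'E'
from h import *
b=np.load("b.npy")
movel(at(.16),v=.04); print(fpush()-b)
movel(at(.20,.22),v=.15); wait(.3)
im=read_camera("wrist")[:,:,::-1]; cv2.imwrite("pics/w6.png",im)
sd=read_camera("side")[:,:,::-1]
cv2.imwrite("pics/sd5.png",cv2.resize(sd[190:330,300:440],(600,600),interpolation=cv2.INTER_CUBIC))
s=read_camera("scene")[:,:,::-1]; cv2.imwrite("pics/sc5.png",s)
# stop shift between start and now, sub-pixel
for n,cur,bx in (("scene",s,(275,325,315,365)),("side",sd,(375,255,420,285))):
    a=cv2.imread(f"pics/{n}0.png"); x0,y0,x1,y1=bx
    g=lambda q: cv2.cvtColor(np.ascontiguousarray(q),cv2.COLOR_BGR2GRAY)
    t=g(a)[y0+5:y1-5,x0+5:x1-5]; r=cv2.matchTemplate(g(cur)[y0:y1,x0:x1],t,cv2.TM_CCOEFF_NORMED)
    print(n,cv2.minMaxLoc(r)[1],cv2.minMaxLoc(r)[3],"(5,5)=unmoved")
print(get_time(),get_tcp_pos(),get_ft_force())
E
```

```text
0.3799212460372763
scene 0.9983949065208435 (5, 5) (5,5)=unmoved
side 0.987986147403717 (5, 5) (5,5)=unmoved
35.025 [0.5703 0.1611 0.2198] [ 0.3744 -0.7937  0.7554]
```

View pics/sd5.png

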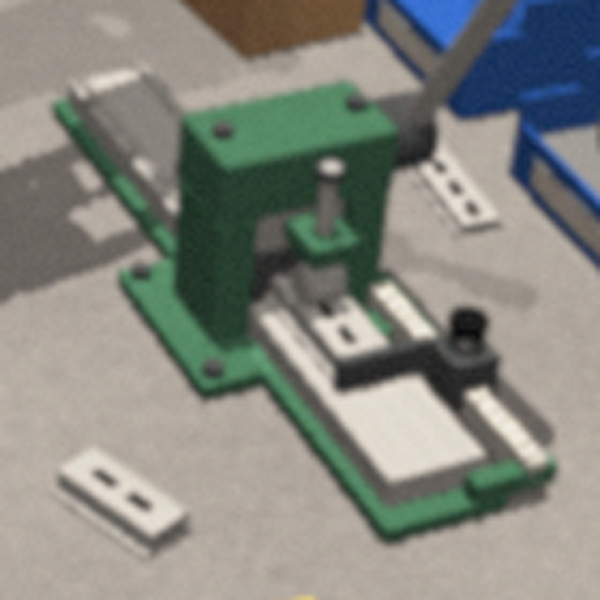

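View pics/sc5.png

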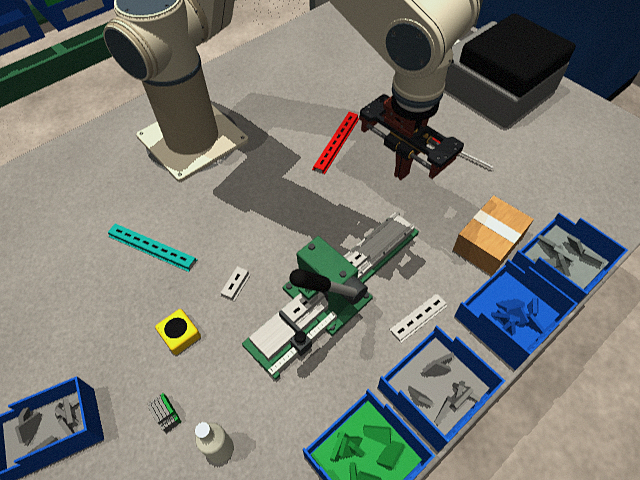

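The rail end is still against the blade, side crop (340,370). The stop and all bystanders are where they were, and the gripper is clear. I hand the job in.

```bash
python3 - <<'E'
from station import *
job_done()
E
```

```text
the job is handed in; nothing more can be done
```

The rail is through the die and under the hold-down, pressed home against the length stop and released; I handed the job in at about 35 s of the 72 s.

**What I did:** I gripped the rail at its middle and laid it in the infeed guide, where touchdown came at the expected height. I let go, then pushed its trailing end with the shut fingers.

**Forces:**

| Stage | Force on the tool |
|---|---|
| Through the die | up to about 1.2 N, read between moves |
| Lifting the shoe | 4.7 N |
| Drag after the shoe | about 3 N, rising to 5.3 N |
| Final press, held over 0.3 s | about 14 N (15.2 N peak reading) |

After drag, the final press put roughly 8.5 N on the stop. That is over the 6 N needed and under the 14 N at which the clamp gives.

**Last checks:**
- **Rail:** after I backed off, the pictures still show its end at the blade. I judged the gap by eye and did not measure it.
- **Stop:** template matching in both fixed cameras found no shift, to the nearest whole pixel (about 1 to 2 mm). The TCP moved only about 0.1 mm while the push rose from 9 to 15 N.
- **Bystanders:** those in view look unmoved. The screwdriver was partly hidden by the arm in the last picture, but the arm never worked near it.

**One disagreement:** the stop was met about 4 mm earlier than the pictures predicted. That may come from the camera estimate or the assumed finger depth. The final pictures show contact with the blade, so I took it as seated.

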